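# Open the label printer for a wider roll

## Task

The new label roll is wider than the last one, so make the label printer ready for it: press down the blue release tab at its front so that the spring-loaded lid pops up, push the lid back until it stays fully open by itself, then push the blue roll guide inside sideways to the outer end of its track. Do it all with light pushes of the fingertips or the outside of the fingers: pinch, lift or carry nothing, and leave the printer and the other things on the bench where they stand.

Things in the scene. Friction and masses are not known exactly. Their poses are not given: they have to be found in the camera images.
- printer: Desktop label printer, white base, grey lid hinged at the back, blue release tab at the front; loose on rubber feet, about 1.8 kg (varies). Base 180 mm deep (x), 144 wide (y), 80 high; 113 high with the lid shut. Origin: centre of the underside, on the bench; +x points from the front (tab) to the back (hinge), +y to the left seen from the front, z up. Sizes below are in this frame.
- tab_pad (a point): Middle of the top of the tab's ribbed blue thumb pad: x -85, y 0, z 71 mm in the printer's frame. The pad is 30 mm (x) by 64 mm (y); the shut lid's front wall stands 32 mm behind this point and rises to z 113. The tab's two claws, which hold the lid down, stand at y -55 and 55 mm, up to z 98.
- tab (a joint): Angle of the release tab, rad: 0 at rest, 0.35 pressed fully. Press the pad straight down: the claws tip forward and free the lid at about 0.14 (3 to 4 mm at the pad); full travel is 8 to 9 mm and takes about 5 N. It springs back when let go.
- lid_hinge (a point): Middle of the lid's hinge pin: x 78, y 0, z 82 mm in the printer's frame. The pin lies along the printer's y.
- lid_edge (a point): Middle of the lid's front lower edge, 130 mm from the hinge pin; moves with the lid. Shut, it lies in front (-x) of the pin at the pin's height. The lid is a 31 mm deep tray, open below, 144 mm wide, with walls 5 mm thick, the front one standing on this edge.
- lid (a joint): Lid angle, rad: 0 shut and latched, 0.8 where its spring leaves it when freed (front edge 175 mm above the bench), 1.85 fully open on its stop. Beyond 0.8 only its weight acts (120 g, damped hinge): short of its balance point (about 1.25) it sinks back to 0.8, past that it settles onto the stop and stays.
- guide_face (a point): Point near the top of the blue roll guide's inner (-y) face: x 12, z 82 mm in the printer's frame. The guide is an upright disc 68 mm across, 5 mm thick, z 24 to 92, centred at x 12, with a white hub (22 mm across, 4 mm proud, centre z 58) on this face. It faces a fixed grey disc of the same size and hub, whose inner face is at y -50.
- guide (a joint): Travel of the roll guide, m: 0 (inner face at y 10 mm) to 0.040 (outer end of its track, inner face at y 50 mm). It slides along the printer's +y at about 1.5 N and stays where it is left; it starts at 0 to 0.012.
- new_roll: White roll of labels, 72 mm in diameter and 88 mm high, standing on end beside the printer; loose, to be left alone. Origin: centre of its underside.
- brush: Small paint brush with a red handle, 173 mm long, lying on the other side of the printer; loose, to be left alone.
- specimen: Black resin specimen puck, 30 mm across and 17 mm high; loose, to be left alone.
- block: Round steel hardness reference block, 50 mm across and 15 mm high; loose, to be left alone.
- bay (a point): Centre of the paper bay's floor under the lid: x 12, y 0, z 20 mm in the printer's frame. The bay is open at the top, 124 mm wide (y -62 to 62); its walls rise to z 80 mm, the front one at x -52 to -44 mm, the back one at x 80 mm; a roller lies along the front wall as far as x -28 mm.

How it is judged:
By the outcome, as a careful person would: the job done as asked, in the order asked, and still so for the second after the job is handed in, with the robot touching nothing.
It also fails if it takes over 51 s, if anything falls off the work surface, if the arm or the gripper's body presses on something with over 40 N, if the wrist force passes 120 N, or if a joint passes its speed limit or range.

## Robot

A 6-joint arm with a two-finger parallel gripper is mounted at the origin on a cart in front of the work surface, level with it; the furniture and walls round the work are solid. World frame = base frame: x ahead of the robot, y to its left, z up, the work surface at z = 0. Lengths are in m, angles in rad, forces in N, time in s.
With the tool pointing down it reaches from about 0.25 to 0.725 m from the base axis. Payload 9.7 kg.
Tool frame: the origin (TCP) lies midway between the tips of the shut fingers; the grasp point (between the pads) lies manip.pinch_z behind it (manip.pinch_z is the distance from the TCP to the grasp point, in m); x points along the fingers, y is the direction in which the jaws open and shut, and the axes are right-handed (so a half turn about x gives the same grasp; the last joint's range is limited). The gripper opens to 85 mm and grips with 20 to 120 N. Pads are 22 mm wide; open, the fingers measure 114 mm over their backs; the gripper's body (76 mm by 85 mm) begins 54 mm behind the grasp point. The pads swing forward as they close: fully open they stand 13 mm farther back than shut.
Start: joints at [-1.322, 0.087, 0.176, 1.66, 0, 1.571], TCP at [0.135, -0.533, 0.231] pointing down, gripper open.
Joint ranges: [-3.13, 3.13], [-0.85, 1.81], [-1.15, 1.24], [-2.2, 2.28], [-1.44, 1.52], [-3.14, 3.14]. Speed limits (rad/s): [2.22, 2.22, 2.57, 3.14, 3.14, 3.14].

## Interface

Orientations are given as a rotation vector (axis times angle).
In Python, from rig import manip gives the robot as it stands.
- The arm moves only by the tool move_arm, never from a script. Its argument "targets" is a list of rows, each a list of 7 numbers: the shift along the world's x, y, z in mm, then the turn, a rotation vector about the world's x, y, z in degrees, then the opening, from 0 (shut) to 1 (fully open). In form: [[tx, ty, tz, wx, wy, wz, hand], ...]. A call has 1 to 5 rows; each row is the pose to reach, as a shift and turn from the pose measured when the call began; what a row does not reach only later rows make up. A row lasts 1/10 s, in which the tool goes at most 50 mm and 8.59 degrees, less where a joint would pass 70% of its speed; a pose out of reach is approached as far as the arm can. A call with a gripper value outside its range is refused whole. The fingers move at their own pace and stop on an object; the grip force is fixed at half the most. Time passes only in rows, so rows that repeat a pose let the fingers close. It gives the time, the measured TCP pose, the force and the opening at its end, in the units of the state.
- manip.read_state(): the state, without advancing time (a new reading comes with each control period).
- manip.grab_frame(name): name is "side" or "top" or "wrist"; returns (picture, depth): 384x512x3 uint8, red, green, blue; 384x512 float32, m along the optical axis (not along the pixel's ray), 0 where there is no reading.
- manip.camera_model(name): a dict with "intrinsics" (3x3 intrinsics, pixels), "k1" (the pictures are not rectified: a ray, as slopes to the right and down, at radius r is drawn at 1 + k1 r^2 times it, then the intrinsics apply), "T" (4x4, takes a point from camera to world coordinates). Camera axes: x right, y down, z forward; pixel columns grow to the right and rows downward; lengths in m; the calibration is good to about 2 mm. A picture is of the moment at which its call begins: read the wrist's pose just before it. camera_model takes no time and is no camera call; for the wrist camera it gives the pose at the moment of the call.
- manip.sign_off(): hands the job in, once; it reports no verdict.
The state is a dict: "clock": time; "qpos": joint angles; "qd": joint speeds; "joint_efforts": joint torques, N m; "tool_pos": TCP position; "tool_rot": TCP orientation; "wrist_force": force on the tool from outside, world axes, zero at the start; "moment": the same for the moment, N m; "opening": finger opening in m.
Only numpy, scipy, OpenCV 4.12 (cv2) and the standard library are available. Lean on these libraries where they do the work, as an engineer would, in place of code of your own. Each camera call takes 0.05 s, during which the arm holds its last target.

## Working session

There is one attempt and no reset: what is moved stays moved. The work goes in short steps, Python scripts to look and compute and a tool call to move; the robot and the scene stay as the last step left them, time stands still between calls to the robot, and variables do not carry over. Pictures are saved under pics/ and viewed, and the job is handed in when it is done.

Besides the shell and the picture viewer there is one more tool, called after "Call:" in YAML: its name, and indented under it one key for each argument. move_arm: Moves the arm, as the interface text tells. Its arguments: {"type":"object","properties":{"targets":{"type":"array"}},"required":["targets"]}

```bash
ls; mkdir -p pics; python3 - <<'E'
from rig import manip
import cv2,numpy as np
s=manip.read_state(); print(s); print(manip.pinch_z)
for n in ("side","top"):
    p,d=manip.grab_frame(n); cv2.imwrite(f"pics/{n}0.png",p[:,:,::-1]); np.savez(f"{n}0.npz",p=p,d=d); m=manip.camera_model(n); print(n,m)
E
```

```text
pics
{'clock': 0.0, 'qpos': array([-1.32198208e+00,  8.74467400e-02,  1.75141653e-01,  1.65978075e+00,
        9.19453530e-06,  1.57078549e+00]), 'qd': array([-0.0001908 ,  0.00144089,  0.0009419 ,  0.00053905,  0.00113002,
       -0.00041962]), 'joint_efforts': array([-2.22994968e-03, -5.20389998e+01,  4.64802969e+01,  1.63462147e-02,
       -1.50396418e-04,  1.07417614e-05]), 'tool_pos': array([ 0.13538872, -0.53284956,  0.23059425]), 'tool_rot': array([ 2.08943539,  0.26266989, -2.08975313]), 'wrist_force': array([ 0.30347147, -0.59112927, -0.24799685]), 'moment': array([-0.03348954, -0.00083401,  0.04091079]), 'opening': 0.08524552833932462}
0.0187
side {'intrinsics': array([[373.65027803,   0.        , 254.23930438],
       [  0.        , 373.65027803, 183.66029609],
       [  0.        ,   0.        ,   1.        ]]), 'k1': -0.08179627756738536, 'T': array([[ 0.95461628,  0.2506161 , -0.16093267,  0.68329691],
       [ 0.29759658, -0.78083686,  0.54929963, -0.61524693],
       [ 0.01200117, -0.57226338, -0.81998207,  0.78577071],
       [ 0.        ,  0.        ,  0.        ,  1.        ]])}
top {'intrinsics': array([[369.20505363,   0.        , 255.47632011],
       [  0.        , 369.20505363, 190.50831286],
       [  0.        ,   0.        ,   1.        ]]), 'k1': 0.033011828804310694, 'T': array([[ 0.02261399, -0.98901582,  0.14606956,  0.42417738],
       [-0.99948094, -0.01901217,  0.02600759, -0.14945006],
       [-0.02294482, -0.14658188, -0.9889324 ,  0.91785257],
       [ 0.        ,  0.        ,  0.        ,  1.        ]])}
```

View pics/side0.png

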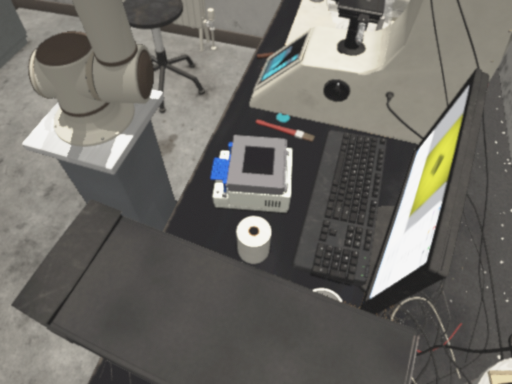

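View pics/top0.png

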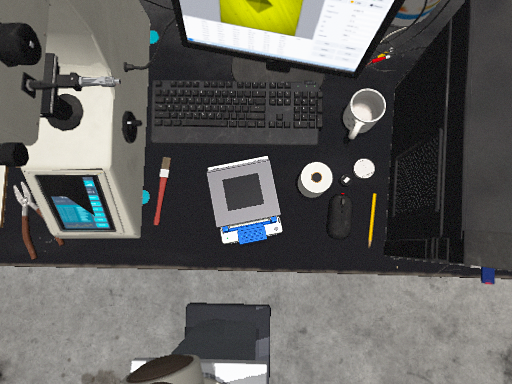

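The side view shows the printer at about (255,175) with its blue tab at (218,172), facing the robot. The top view shows the printer at (245,200), the tab at (252,233), the brush at (162,190) and the roll at (315,180). Next I measure the printer pose and the surroundings.

```bash
cat > h.py <<'E'
import numpy as np,cv2
from rig import manip
def undist(m,uv):
    uv=np.atleast_2d(np.asarray(uv,float)); K=m["intrinsics"]; 
    d=np.array([m["k1"],0,0,0,0.])
    # k1 forward model: drawn = ray*(1+k1 r^2) == opencv
    return cv2.undistortPoints(uv[:,None,:],K,d)[:,0]
def rays(m,uv):
    p=undist(m,uv); d=np.c_[p,np.ones(len(p))]; return m["T"][:3,3],d@m["T"][:3,:3].T
def onplane(m,uv,z):
    o,d=rays(m,uv); t=(z-o[2])/d[:,2]; return o+d*t[:,None]
def cloud(m,d):
    v,u=np.mgrid[:d.shape[0],:d.shape[1]]
    o,r=rays(m,np.c_[u.ravel(),v.ravel()]); P=o+r*d.ravel()[:,None]; P[d.ravel()==0]=np.nan
    return P.reshape(d.shape+(3,))
def proj(m,P):
    T=np.linalg.inv(m["T"]); P=np.atleast_2d(P)
    q=P@T[:3,:3].T+T[:3,3]; 
    r,_=cv2.Rodrigues(T[:3,:3]); return cv2.projectPoints(P.astype(float),r,T[:3,3],m["intrinsics"],np.array([m["k1"],0,0,0,0.]))[0][:,0]
E
python3 - <<'E'
from h import *
for n in("top","side"):
    z=np.load(n+"0.npz"); p,d=z["p"],z["d"]; m=manip.camera_model(n); C=cloud(m,d)
    hsv=cv2.cvtColor(p,cv2.COLOR_RGB2HSV)
    roi=np.zeros(d.shape,bool)
    if n=="top": roi[140:260,195:300]=1
    else: roi[120:225,195:305]=1
    blue=roi&(hsv[...,0]>100)&(hsv[...,0]<125)&(hsv[...,1]>130)
    ys,xs=np.nonzero(blue); print(n,"blue",len(xs),xs.min(),xs.max(),ys.min(),ys.max(), np.nanmedian(C[blue],0))
    rect=cv2.minAreaRect(np.c_[xs,ys].astype(np.float32)); print(rect)
    lid=roi&(abs(C[...,2]-0.113)<0.006)
    P=C[lid]; print("lidpts",len(P),P.mean(0)); r=cv2.minAreaRect((P[:,:2]*1000).astype(np.float32)); print(r, cv2.boxPoints(r))
    print("bench z",np.nanmedian(C[195:210,180:190,2]) )
    # tall things
    np.save(n+"C.npy",C)
    t=(C[...,2]>0.14)
    vis=(np.nan_to_num(np.clip(C[...,2],0,0.5))*510).astype(np.uint8)
    cv2.imwrite(f"pics/{n}_h.png",cv2.applyColorMap(vis,cv2.COLORMAP_JET))
    for (u,v) in ([(400,150),(440,100),(430,220),(470,150),(500,200),(130,150),(60,200),(360,120),(300,40),(315,180),(162,190),(240,190)] if n=="top" else [(100,250),(200,300),(350,330),(60,290),(110,215),(130,205),(410,340)]): print((u,v),C[v,u].round(3))
E
```

```text
top blue 606 222 298 189 244 [ 0.45539845 -0.11948927  0.07090027]
((266.4000244140625, 221.800048828125), (30.4105224609375, 85.86500549316406), 63.43495178222656)
lidpts 3742 [ 0.53793227 -0.10070371  0.11374622]
((538.89404296875, -100.3645248413086), (129.25411987304688, 143.89306640625), 12.353104591369629) [[ 460.37128   -43.909763]
 [ 491.1552   -184.47137 ]
 [ 617.4168   -156.81929 ]
 [ 586.6329    -16.257675]]
bench z 0.0002229519785069134
(400, 150) [nan nan nan]
(440, 100) [ 0.69  -0.46   0.272]
(430, 220) [ 0.475 -0.44   0.256]
(470, 150) [ 0.574 -0.456  0.364]
(500, 200) [ 0.499 -0.494  0.364]
(130, 150) [0.63  0.156 0.113]
(60, 200) [0.511 0.287 0.14 ]
(360, 120) [ 0.716 -0.366  0.089]
(300, 40) [ 0.859 -0.218  0.181]
(315, 180) [ 0.573 -0.262  0.09 ]
(162, 190) [0.555 0.108 0.008]
(240, 190) [ 0.543 -0.094  0.115]
side blue 379 210 231 142 184 [ 0.45135383 -0.11711476  0.07147117]
((220.28831481933594, 161.939453125), (16.55721664428711, 42.5715446472168), 8.365885734558105)
lidpts 2822 [ 0.5408515  -0.10408414  0.11408073]
((539.4329223632812, -98.13544464111328), (128.47848510742188, 147.43048095703125), 12.464001655578613) [[ 460.798     -40.02205 ]
 [ 492.61734  -183.97784 ]
 [ 618.0679   -156.24884 ]
 [ 586.24854   -12.293045]]
bench z 0.0006485542541690981
(100, 250) [ 0.449 -0.487  0.365]
(200, 300) [ 0.59  -0.506  0.365]
(350, 330) [ 0.759 -0.488  0.366]
(60, 290) [ 0.436 -0.549  0.375]
(110, 215) [ 0.442 -0.443  0.376]
(130, 205) [ 0.107 -0.116 -0.273]
(410, 340) [ 0.825 -0.48   0.364]
```

```bash
python3 - <<'E'
from h import *
z=np.load("top0.npz");p=z["p"]
cv2.imwrite("pics/topz.png",cv2.resize(p[140:260,180:380][:,:,::-1],(800,480),interpolation=cv2.INTER_CUBIC))
z=np.load("side0.npz");p=z["p"]
cv2.imwrite("pics/sidez.png",cv2.resize(p[120:220,190:310][:,:,::-1],(720,600),interpolation=cv2.INTER_CUBIC))
E
```

```text
(no output)
```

View pics/topz.png

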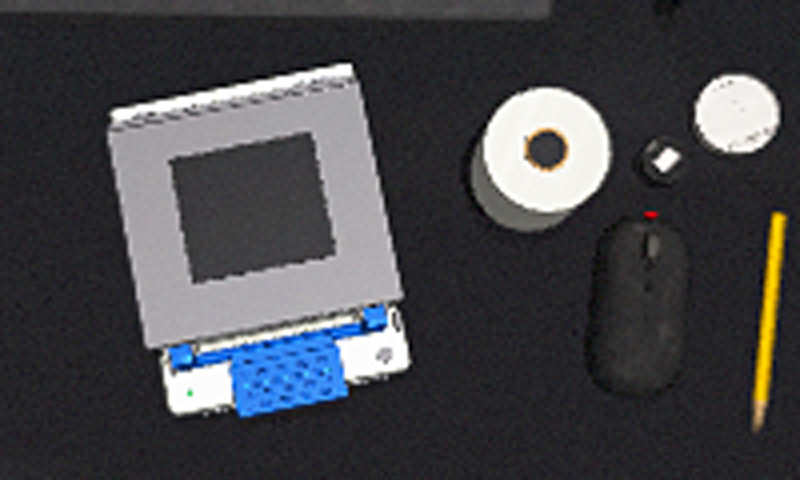

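View pics/sidez.png

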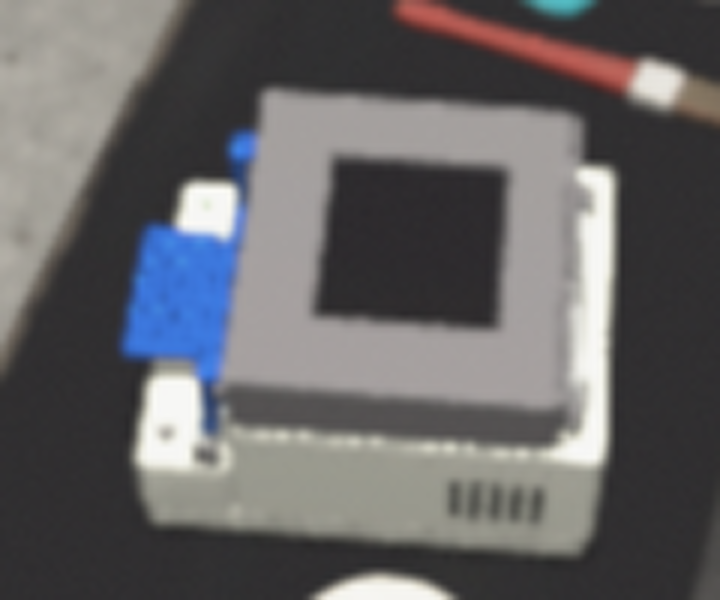

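The zoomed views show the lid front edge towards the robot. The pad is at zoom (290,375), the claws at (180,355) and (375,317), and the yaw is about 12.4°. Next I refine the printer frame and check the tool axes and where the shelf starts.

```bash
python3 - <<'E'
from h import *
from scipy.spatial.transform import Rotation as Ro
s=manip.read_state(); print(Ro.from_rotvec(s["tool_rot"]).as_matrix().round(3))
C=np.load("sideC.npy"); t=(C[...,2]>0.2)&(C[...,1]<-0.35)&(C[...,2]<.6); print("shelf",np.nanmin(C[t],0),np.nanpercentile(C[t],[1,99],axis=0))
C=np.load("topC.npy"); t=(C[...,2]>0.15)&(C[...,1]<-0.3); print("shelf top",np.nanmin(C[t],0),np.nanpercentile(C[t],[1,99],axis=0))
yaw=np.deg2rad(12.4);c,s_=np.cos(yaw),np.sin(yaw)
o=np.array([539.1,-99.5])-13*np.array([c,s_])
print("origin",o)
m=manip.camera_model("top"); ms=manip.camera_model("side")
def W(x,y,z): return np.array([o[0]+c*x-s_*y,o[1]+s_*x+c*y,z])/1000
it={}
for n,mm in(("top",m),("side",ms)):
    im=np.load(n+"0.npz")["p"][:,:,::-1].copy(); big=cv2.resize(im,None,fx=4,fy=4,interpolation=cv2.INTER_CUBIC)
    for P in [(-85,0,71),(-100,-32,71),(-100,32,71),(-70,32,71),(-52,72,113),(-52,-72,113),(78,72,113),(78,-72,113),(-90,72,0),(-90,-72,0),(90,-72,80),(90,72,80)]:
        u=proj(mm,W(*P))[0]; cv2.circle(big,tuple(int(v) for v in (u*4+1.5)),3,(0,0,255),-1)
    a=big[560:1040,780:1180] if n=="top" else big[480:900,760:1240]
    cv2.imwrite(f"pics/{n}chk.png",a)
print(W(-85,0,71))
E
```

```text
[[-0.     0.246 -0.969]
 [ 0.001 -0.969 -0.246]
 [-1.    -0.001  0.   ]]
shelf [ 0.38932643 -0.60254128  0.20009521] [[ 0.4009499  -0.59401777  0.21833727]
 [ 0.99691196 -0.36644614  0.37695661]]
shelf top [ 0.37130925 -0.55540795  0.15002264] [[ 0.40142879 -0.52405472  0.15622039]
 [ 0.85434748 -0.30918803  0.37693626]]
origin [ 526.40326038 -102.29155925]
[ 0.44338612 -0.12054406  0.071     ]
```

View pics/topchk.png

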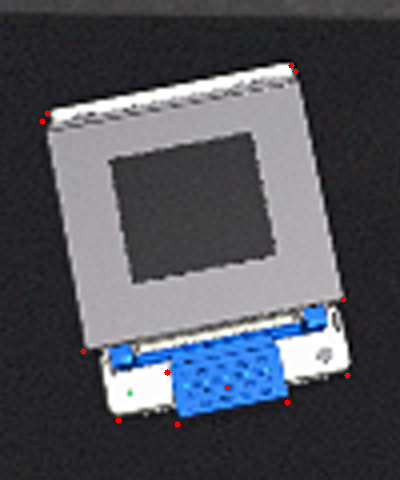

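View pics/sidechk.png

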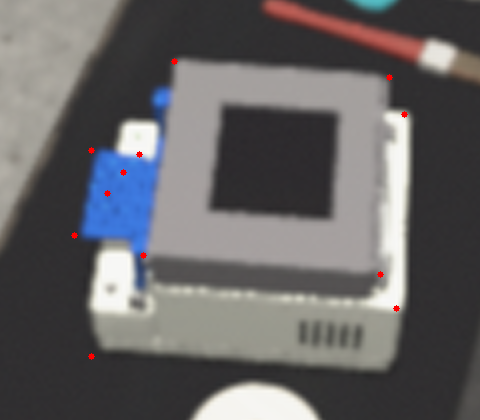

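The projected frame sits about 4 mm too far forward: the drawn pad corner is at (177,424) and the real one at (178,416). The corrected origin is about (530,-101.4) mm. The jaw axis already lies nearly along the printer's y. I'll move towards a hover above the pad, with the fingers shut and the tool tilted 30°.

Call:
move_arm:
  targets:
    - [29, 38, 0, 1.3, -5.9, -0.4, 0]
    - [58, 76, 0, 2.6, -11.7, -0.8, 0]
    - [87, 114, 0, 3.9, -17.6, -1.1, 0]
    - [116, 152, 0, 5.2, -23.4, -1.5, 0]
    - [145, 190, 0, 6.4, -29.3, -1.9, 0]

```text
clock: 0.6
tool_pos: [0.2813, -0.3414, 0.2306]
tool_rot: [2.617, 0.274, -1.503]
wrist_force: [-0.3, -0.6, 1.0]
opening: 0.0123
```

Call:
move_arm:
  targets:
    - [29, 38, 0, 0, 0, 0, 0]
    - [58, 76, -10, 0, 0, 0, 0]
    - [87, 114, -30, 0, 0, 0, 0]
    - [116, 152, -50, 0, 0, 0, 0]
    - [145, 190, -80, 0, 0, 0, 0]

```text
clock: 1.1
tool_pos: [0.4222, -0.1567, 0.1561]
tool_rot: [2.618, 0.273, -1.499]
wrist_force: [0.8, -1.1, -0.6]
opening: -0.0001
```

```bash
cat >> h.py <<'E'
from scipy.spatial.transform import Rotation as Ro
O=np.array([530.0,-101.4]); YAW=np.deg2rad(12.4)
EX=np.array([np.cos(YAW),np.sin(YAW),0]); EY=np.array([-EX[1],EX[0],0]); 
def W(x,y,z): return np.array([O[0],O[1],0])+EX*x+EY*y+np.array([0,0,z])
def toP(p): q=np.asarray(p)*1000-np.array([O[0],O[1],0]); return np.array([q@EX,q@EY,q[2]])
def st():
    s=manip.read_state(); R=Ro.from_rotvec(s["tool_rot"]).as_matrix()
    B=np.stack([EX,EY,[0,0,1]])
    print("t %.2f"%s["clock"],"world",(s["tool_pos"]*1000).round(1),"printer",toP(s["tool_pos"]).round(1),"F",s["wrist_force"].round(1),"open",round(s["opening"],4))
    print("tool x,y in printer frame",(B@R[:,0]).round(3),(B@R[:,1]).round(3)); return s,R
def turn(R,pitch):  # rotvec deg to approach pitched 'pitch' deg below horizontal, jaw along printer -y
    p=np.deg2rad(pitch); x=EX*np.cos(p)-np.array([0,0,1])*np.sin(p); y=-EY; T=np.stack([x,y,np.cross(x,y)],1)
    return Ro.from_matrix(T@R.T).as_rotvec(degrees=True)
def snap(n,name,box=None,f=1):
    m=manip.camera_model(n); p,d=manip.grab_frame(n); np.savez(name+".npz",p=p,d=d)
    if box: p=p[box[1]:box[3],box[0]:box[2]]
    cv2.imwrite(f"pics/{name}.png",cv2.resize(p,None,fx=f,fy=f,interpolation=cv2.INTER_CUBIC)[:,:,::-1]); return m,d
E
python3 - <<'E'
from h import *
s,R=st(); print(turn(R,60).round(1), (W(-80,0,110)-s["tool_pos"]*1000).round(1)); print(s["qpos"].round(2))
E
```

```text
t 1.10 world [ 422.2 -156.7  156.1] printer [-117.2  -30.8  156.1] F [ 0.8 -1.1 -0.6] open -0.0001
tool x,y in printer frame [ 0.505 -0.009 -0.863] [-0.004 -1.     0.008]
[0.4 0.4 0.2] [ 29.7  38.1 -46.1]
[-0.58 -0.6  -0.62  1.16  0.36  2.42]
```

Call:
move_arm:
  targets:
    - [15, 19, -15, 0.4, 0.4, 0.2, 0]
    - [30, 38, -40, 0.4, 0.4, 0.2, 0]
    - [30, 38, -46, 0.4, 0.4, 0.2, 0]

```text
clock: 1.4
tool_pos: [0.4518, -0.1159, 0.107]
tool_rot: [2.614, 0.29, -1.513]
wrist_force: [-0.4, 0.6, 0.2]
opening: -0.0002
```

```bash
python3 - <<'E'
from h import *
s,R=st(); snap("side","s1",(150,60,350,260),3); snap("top","t1",(180,130,340,270),4)
E
```

```text
t 1.40 world [ 451.8 -115.9  107. ] printer [-79.5   2.7 107. ] F [-0.4  0.6  0.2] open -0.0002
tool x,y in printer frame [ 0.498  0.004 -0.867] [ 0.003 -1.    -0.003]
```

View pics/s1.png

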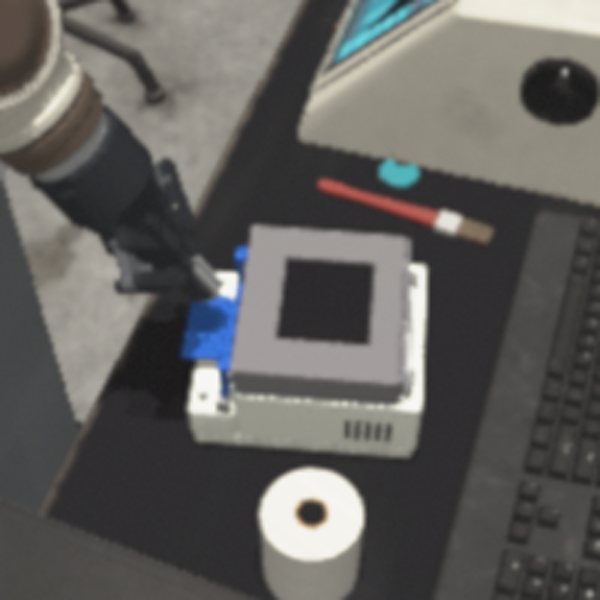

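View pics/t1.png

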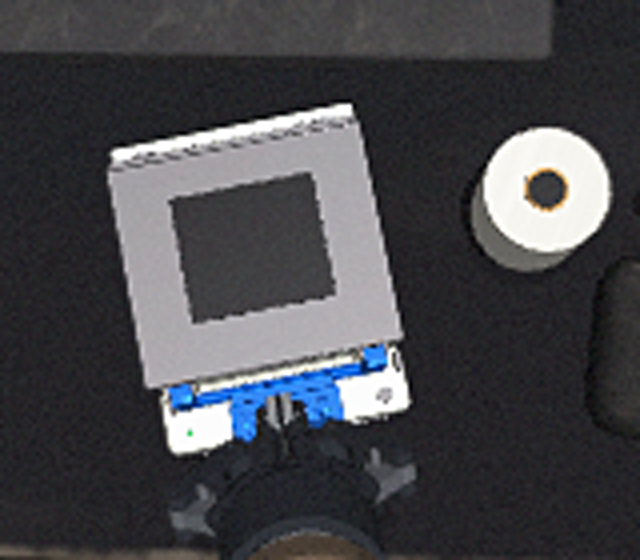

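The tip, in the top view at (278,405), is over the blue pad. I'll lower it to contact and press.

Call:
move_arm:
  targets:
    - [0, -1, -15, 0, 0, 0, 0]
    - [0, -2, -27, 0, 0, 0, 0]
    - [0, -2, -29, 0, 0, 0, 0]

```text
clock: 1.8
tool_pos: [0.4504, -0.1204, 0.0776]
tool_rot: [2.615, 0.286, -1.516]
wrist_force: [0.1, -0.2, -0.1]
opening: 0.0002
```

Call:
move_arm:
  targets:
    - [0, 0, -2, 0, 0, 0, 0]
    - [0, 0, -4, 0, 0, 0, 0]
    - [0, 0, -6, 0, 0, 0, 0]

```text
clock: 2.1
tool_pos: [0.4506, -0.1208, 0.0721]
tool_rot: [2.615, 0.285, -1.515]
wrist_force: [-2.4, -2.3, 3.7]
opening: -0.0001
```

Call:
move_arm:
  targets:
    - [0, 0, -2, 0, 0, 0, 0]
    - [0, 0, -3, 0, 0, 0, 0]
    - [0, 0, -3, 0, 0, 0, 0]

```text
clock: 2.4
tool_pos: [0.4506, -0.1209, 0.0693]
tool_rot: [2.615, 0.284, -1.515]
wrist_force: [-4.6, -1.1, 3.3]
opening: 0.0
```

```bash
python3 - <<'E'
from h import *
s,R=st(); snap("side","s2",(150,60,350,260),3)
E
```

```text
t 2.40 world [ 450.6 -120.9   69.3] printer [-81.7  -2.   69.3] F [-4.6 -1.1  3.3] open 0.0
tool x,y in printer frame [ 0.498  0.001 -0.867] [-0.001 -1.    -0.002]
```

View pics/s2.png

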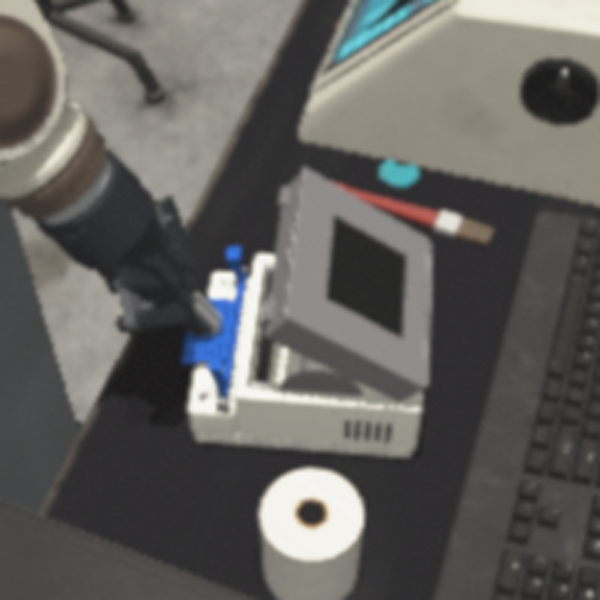

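The lid has popped up: its front edge is now at (290,180)–(270,330) in the side crop. I'll back away, level the tool, and then go in under the lid's edge.

Call:
move_arm:
  targets:
    - [-8, -2, 15, 0, 0, 0, 0]
    - [-16, -4, 40, 1.8, -8.1, 0, 0]
    - [-20, -4, 60, 3.4, -16.2, 0, 0]
    - [-22, -5, 80, 5.2, -24, 0, 0]
    - [-22, -5, 90, 6.8, -31.5, 0, 0]

```text
clock: 2.95
tool_pos: [0.4429, -0.1575, 0.159]
tool_rot: [2.978, 0.378, -0.752]
wrist_force: [1.5, -0.3, -0.2]
opening: -0.0001
```

```bash
python3 - <<'E'
from h import *
s,R=st(); print(s["qpos"].round(2)); print(turn(R,0).round(1), (W(-85,0,155)-s["tool_pos"]*1000).round(1))
E
```

```text
t 2.95 world [ 442.9 -157.5  159. ] printer [-97.1 -36.1 159. ] F [ 1.5 -0.3 -0.2] open -0.0001
tool x,y in printer frame [ 0.88   0.035 -0.473] [ 0.032 -0.999 -0.014]
[-0.84 -0.85 -0.98  0.72  0.9   2.42]
[  5.7 -27.7  -2. ] [ 4.1 37.9 -4. ]
```

The second joint reached its limit (-0.85), so a straight approach from the front puts the wrist too close to the base. I'll come in obliquely, yawed to about 42° world, which moves the wrist further out.

```bash
cat >> h.py <<'E'
def turn2(R,yaw,pitch,):
    p,w=np.deg2rad([pitch,yaw]); ex=np.array([np.cos(w),np.sin(w),0]); x=ex*np.cos(p)-np.array([0,0,1])*np.sin(p); y=np.array([ex[1],-ex[0],0]); T=np.stack([x,y,np.cross(x,y)],1)
    return Ro.from_matrix(T@R.T).as_rotvec(degrees=True)
E
python3 - <<'E'
from h import *
s,R=st()
for yw,p in((40,0),(40,10),(50,0)): print(yw,p,turn2(R,yw,p).round(1), (W(-60,-30,150)-s["tool_pos"]*1000).round(1))
E
```

```text
t 2.95 world [ 442.9 -157.5  159. ] printer [-97.1 -36.1 159. ] F [ 1.5 -0.3 -0.2] open -0.0001
tool x,y in printer frame [ 0.88   0.035 -0.473] [ 0.032 -0.999 -0.014]
40 0 [ 12.3 -25.7  25. ] [35.  13.9 -9. ]
40 10 [  7.7 -16.7  25.4] [35.  13.9 -9. ]
50 0 [ 14.6 -24.7  34.8] [35.  13.9 -9. ]
```

Call:
move_arm:
  targets:
    - [7, 0, 0, 2.4, -5.1, 5, 0]
    - [14, 3, 0, 4.9, -10.3, 10, 0]
    - [21, 6, -3, 7.3, -15.4, 15, 0]
    - [28, 10, -6, 9.8, -20.6, 20, 0]
    - [35, 14, -9, 12.3, -25.7, 25, 0]

```text
clock: 3.45
tool_pos: [0.4807, -0.1455, 0.1439]
tool_rot: [2.984, 0.968, -0.12]
wrist_force: [1.7, -0.6, -0.9]
opening: -0.0001
```

```bash
python3 - <<'E'
from h import *
s,R=st(); print(s["qpos"].round(2)); print(turn2(R,40,0).round(1), (W(-60,-30,150)-s["tool_pos"]*1000).round(1))
E
```

```text
t 3.45 world [ 480.7 -145.5  143.9] printer [-57.6 -32.5 143.9] F [ 1.7 -0.6 -0.9] open -0.0001
tool x,y in printer frame [ 0.914  0.399 -0.074] [ 0.398 -0.917 -0.022]
[-0.89 -0.29 -0.92  0.36  1.48  2.17]
[ 1.6 -4.1  4.1] [-2.8  1.9  6.1]
```

Call:
move_arm:
  targets:
    - [15, 9, 5, 0.7, -1.8, 0, 0]
    - [30, 18, 10, 0.7, -1.8, 0, 0]
    - [45, 27, 13, 0.7, -1.8, 0, 0]
    - [56, 35, 13, 0.7, -1.8, 0, 0]

```text
clock: 3.85
tool_pos: [0.5286, -0.1219, 0.1502]
tool_rot: [2.984, 0.966, -0.086]
wrist_force: [0.9, -1.1, 0.6]
opening: -0.0002
```

```bash
python3 - <<'E'
from h import *
s,R=st(); print(s["qpos"].round(2)); snap("side","s3",(150,60,350,260),3); snap("top","t3",(180,130,340,270),4);snap("wrist","w3")
E
```

```text
t 3.85 world [ 528.6 -121.9  150.2] printer [ -5.8 -19.7 150.2] F [ 0.9 -1.1  0.6] open -0.0002
tool x,y in printer frame [ 0.916  0.398 -0.054] [ 0.398 -0.917 -0.013]
[-0.77 -0.23 -1.07 -0.54  1.39  2.86]
```

View pics/s3.png

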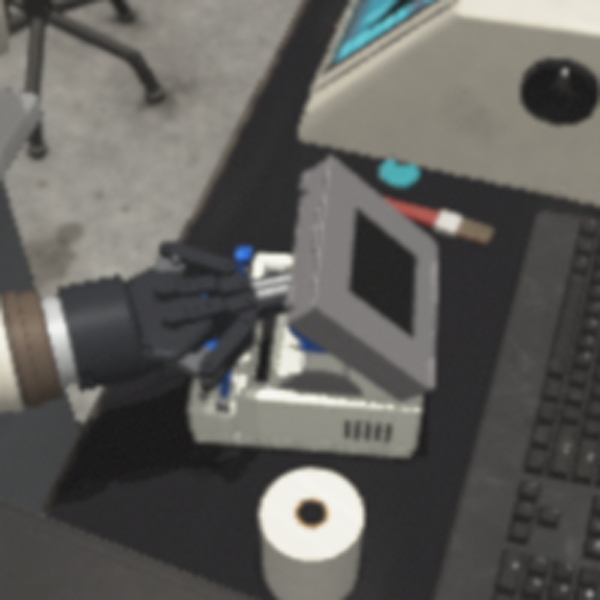

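View pics/t3.png

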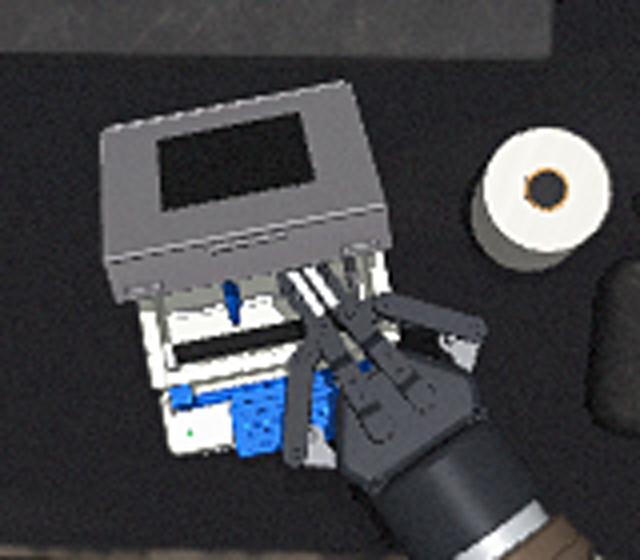

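View pics/w3.png

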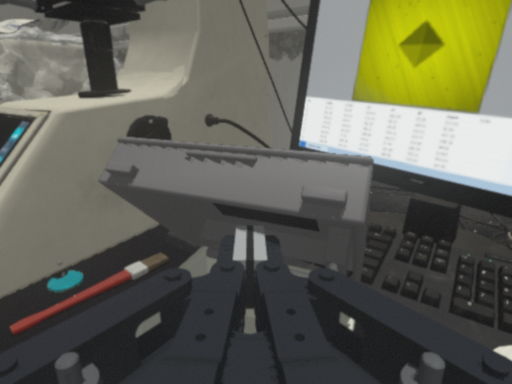

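The lid stands at its 0.8 rest position, and the shut fingertips (wrist view, (250,240)) are just under the middle of its front edge. I'll go forward under it, then push up and back along the arc.

Call:
move_arm:
  targets:
    - [9, 5, 4, 0, 0, 0, 0]
    - [18, 10, 6, 0, -1, 0, 0]
    - [26, 14, 8, 1, -2, 0, 0]
    - [26, 14, 8, 1, -2, 0, 0]

```text
clock: 4.4
tool_pos: [0.5543, -0.1068, 0.1556]
tool_rot: [-2.985, -0.972, 0.029]
wrist_force: [-0.2, 0.6, -1.1]
opening: -0.0
```

```bash
python3 - <<'E'
from h import *
s,R=st(); print(s["qpos"].round(2)); snap("side","s4",(150,60,350,260),3)
E
```

```text
t 4.40 world [ 554.3 -106.8  155.6] printer [ 22.6 -10.5 155.6] F [-0.2  0.6 -1.1] open -0.0
tool x,y in printer frame [ 0.916  0.402 -0.017] [ 0.401 -0.916 -0.008]
[-0.7  -0.1  -1.07 -0.9   1.33  3.08]
```

View pics/s4.png

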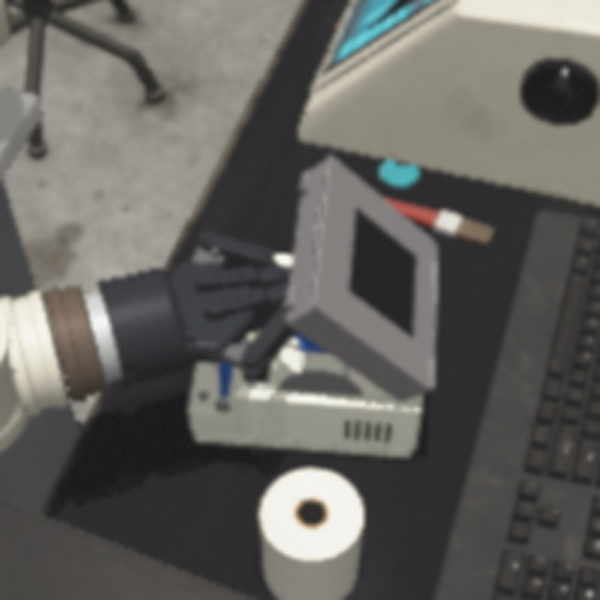

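Call:
move_arm:
  targets:
    - [0, 0, -2, 4, 2.9, 0, 0]

```text
clock: 4.55
tool_pos: [0.5535, -0.1076, 0.1518]
tool_rot: [-2.904, -0.948, 0.082]
wrist_force: [-0.1, -0.1, -0.7]
opening: -0.0002
```

```bash
python3 - <<'E'
from h import *
s,R=st(); print(s["qpos"].round(2))
E
```

```text
t 4.55 world [ 553.5 -107.6  151.8] printer [ 21.6 -11.1 151.8] F [-0.1 -0.1 -0.7] open -0.0002
tool x,y in printer frame [ 0.915  0.404 -0.025] [ 0.4   -0.911 -0.098]
[-0.71 -0.11 -1.07 -0.85  1.34  3.14]
```

That roll took joint 6 to its limit, so I'll roll the other way.

Call:
move_arm:
  targets:
    - [0, 0, -1, -6.5, -4.7, 0, 0]
    - [0, 0, -1, -13, -9.4, 0, 0]
    - [0, 0, -1, -18, -13, 0, 0]

```text
clock: 4.85
tool_pos: [0.5532, -0.1082, 0.1504]
tool_rot: [2.714, 0.878, 0.092]
wrist_force: [-0.4, 0.1, -0.7]
opening: -0.0001
```

```bash
python3 - <<'E'
from h import *
s,R=st(); print(s["qpos"].round(2))
E
```

```text
t 4.85 world [ 553.2 -108.2  150.4] printer [ 21.2 -11.7 150.4] F [-0.4  0.1 -0.7] open -0.0001
tool x,y in printer frame [ 0.919  0.394 -0.027] [ 0.385 -0.877  0.289]
[-0.71 -0.12 -1.07 -0.84  1.33  2.74]
```

Call:
move_arm:
  targets:
    - [4, 2, 3, 0, 0, 0, 0]
    - [8, 4, 6, 0, 0, 0, 0]
    - [12, 6, 9, 0, 0, 0, 0]
    - [16, 8, 12, 0, 0, 0, 0]
    - [20, 9, 15, 0, 0, 0, 0]

```text
clock: 5.35
tool_pos: [0.5735, -0.0989, 0.1656]
tool_rot: [2.715, 0.879, 0.092]
wrist_force: [-0.3, -0.0, -0.7]
opening: -0.0004
```

```bash
python3 - <<'E'
from h import *
s,R=st(); print(s["qpos"].round(2)); snap("side","s5",(150,60,350,260),3); snap("top","t5",(180,130,340,270),4)
E
```

```text
t 5.35 world [573.5 -98.9 165.6] printer [ 43.   -6.9 165.6] F [-0.3 -0.  -0.7] open -0.0004
tool x,y in printer frame [ 0.919  0.394 -0.027] [ 0.385 -0.877  0.289]
[-0.66 -0.13 -1.05 -0.82  1.28  2.76]
```

View pics/s5.png

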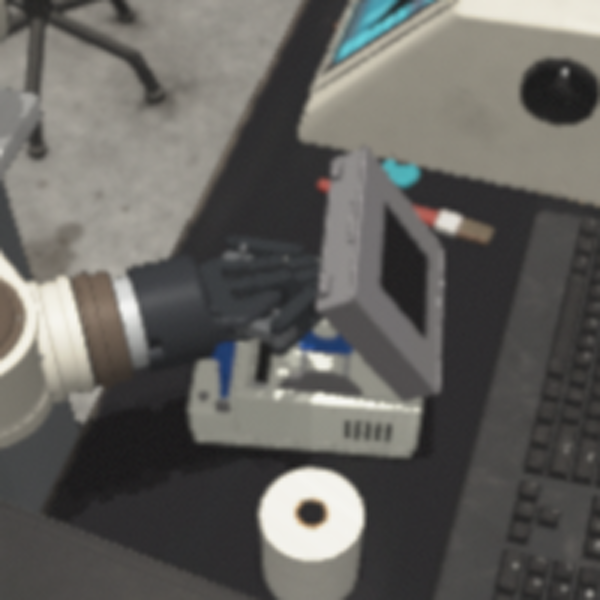

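View pics/t5.png

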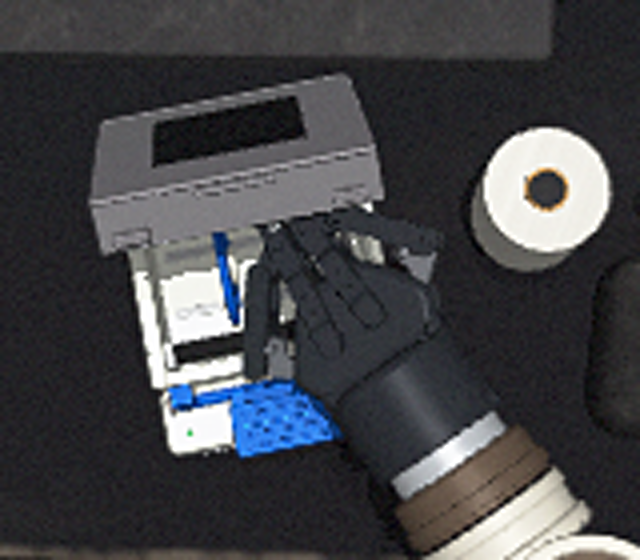

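The lid is lifting, with almost no force reading. I'll continue up and back.

Call:
move_arm:
  targets:
    - [5, 2, 4, 0, 0, 0, 0]
    - [10, 3, 7, 0, 0, 0, 0]
    - [15, 5, 10, 0, 0, 0, 0]
    - [20, 6, 13, 0, 0, 0, 0]
    - [25, 8, 15, 0, 0, 0, 0]

```text
clock: 5.95
tool_pos: [0.5992, -0.0909, 0.1814]
tool_rot: [2.713, 0.878, 0.093]
wrist_force: [0.6, 0.5, -0.6]
opening: 0.0001
```

```bash
python3 - <<'E'
from h import *
s,R=st(); print(s["qpos"].round(2)); snap("side","s6",(150,60,350,260),3)
E
```

```text
t 5.95 world [599.2 -90.9 181.4] printer [ 69.8  -4.6 181.4] F [ 0.6  0.5 -0.6] open 0.0001
tool x,y in printer frame [ 0.918  0.395 -0.027] [ 0.385 -0.876  0.29 ]
[-0.61 -0.13 -1.01 -0.8   1.23  2.77]
```

View pics/s6.png

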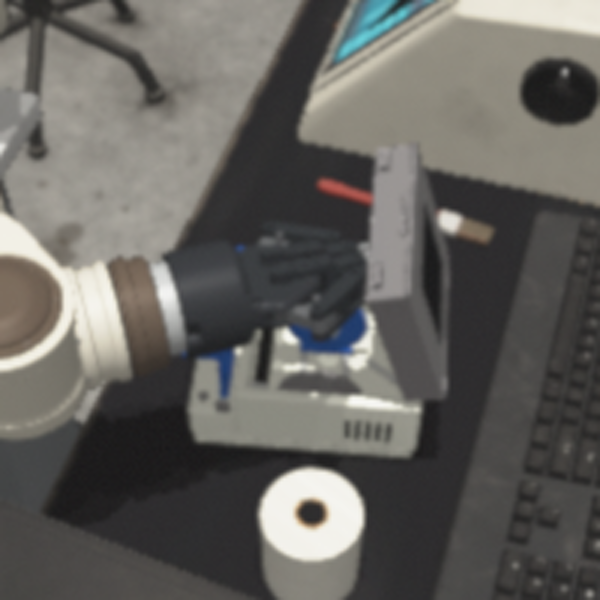

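Call:
move_arm:
  targets:
    - [5, 1, 1, 0, 0, 0, 0]
    - [10, 2, 2, 0, 0, 0, 0]
    - [15, 3, 3, 0, 0, 0, 0]
    - [20, 4, 3, 0, 0, 0, 0]
    - [25, 5, 3, 0, 0, 0, 0]

```text
clock: 6.5
tool_pos: [0.625, -0.0858, 0.1848]
tool_rot: [2.713, 0.878, 0.094]
wrist_force: [0.0, 0.1, 0.7]
opening: -0.0001
```

```bash
python3 - <<'E'
from h import *
s,R=st(); print(s["qpos"].round(2)); snap("side","s7",(150,60,350,260),3)
E
```

```text
t 6.50 world [625.  -85.8 184.8] printer [ 96.2  -5.1 184.8] F [0.  0.1 0.7] open -0.0001
tool x,y in printer frame [ 0.918  0.395 -0.026] [ 0.385 -0.876  0.291]
[-0.57 -0.09 -0.96 -0.81  1.19  2.78]
```

View pics/s7.png

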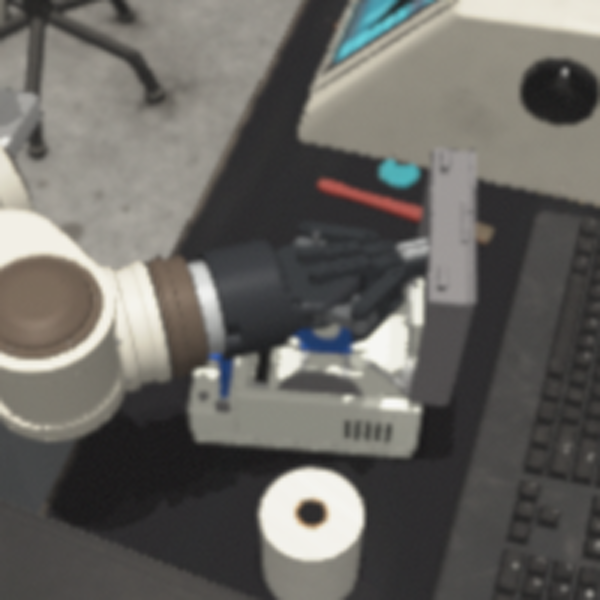

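The lid is past vertical. I'll back off a little and check that it settles onto its stop.

Call:
move_arm:
  targets:
    - [-10, -2, 0, 0, 0, 0, 0]
    - [-20, -4, 5, 0, 0, 0, 0]
    - [-40, -8, 20, 0, 0, 0, 0]
    - [-60, -12, 45, 0, 0, 0, 0]
    - [-75, -15, 70, 0, 0, 0, 0]

```text
clock: 7.05
tool_pos: [0.5488, -0.1007, 0.2545]
tool_rot: [2.714, 0.879, 0.093]
wrist_force: [1.0, 0.3, 0.2]
opening: 0.0
```

```bash
python3 - <<'E'
from h import *
s,R=st(); print(s["qpos"].round(2)); snap("side","s8",(150,60,350,260),3); snap("top","t8",(180,100,340,250),4)
print(turn(R,90).round(1),turn(R,75).round(1),turn(R,45).round(1),(W(5,-20,170)-s["tool_pos"]*1000).round(1))
E
```

```text
t 7.05 world [ 548.8 -100.7  254.5] printer [ 18.5  -3.3 254.5] F [1.  0.3 0.2] open 0.0
tool x,y in printer frame [ 0.918  0.395 -0.027] [ 0.385 -0.876  0.289]
[-0.7  -0.44 -1.04 -0.49  1.32  2.74]
[-24.2  86.6 -31.7] [-17.   73.3 -31. ] [ -3.2  46.3 -28.8] [ -9.6 -19.2 -84.5]
```

View pics/s8.png

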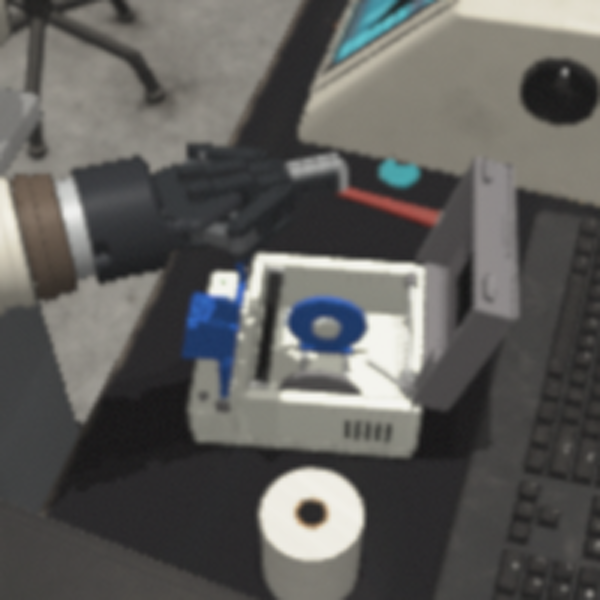

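View pics/t8.png

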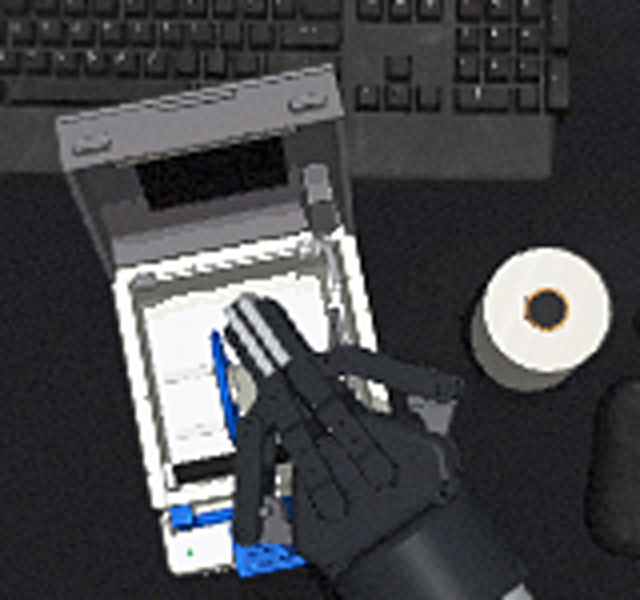

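The lid is fully open and resting on its stop. The blue guide disc is at (228,380) in the top crop. I'll turn the tool to point down above the bay.

Call:
move_arm:
  targets:
    - [-2, -4, 0, -2.1, 7.5, -2.7, 0]
    - [-5, -8, 0, -4.2, 15, -5.5, 0]
    - [-8, -12, 0, -6.3, 22.5, -8.2, 0]
    - [-10, -16, 0, -8.4, 30, -11, 0]
    - [-12, -19, 0, -10.5, 37.6, -13.8, 0]

```text
clock: 7.65
tool_pos: [0.54, -0.1209, 0.2573]
tool_rot: [2.735, 0.751, -0.436]
wrist_force: [2.0, -1.3, -0.9]
opening: -0.0001
```

```bash
python3 - <<'E'
from h import *
s,R=st(); print(s["qpos"].round(2)); 
print(turn(R,90).round(1),(W(5,-20,230)-s["tool_pos"]*1000).round(1))
E
```

```text
t 7.65 world [ 540.  -120.9  257.3] printer [  5.5 -21.2 257.3] F [ 2.  -1.3 -0.9] open -0.0001
tool x,y in printer frame [ 0.898  0.262 -0.354] [ 0.34  -0.923  0.178]
[-0.68 -0.56 -0.74  0.61  1.05  2.24]
[-18.1  67.4 -23.8] [ -0.8   1.  -27.3]
```

Call:
move_arm:
  targets:
    - [0, 0, 0, -2.2, 8, -2.8, 0]
    - [0, 0, 0, -4.4, 16, -5.7, 0]
    - [0, 0, 0, -6.5, 24, -8.5, 0]
    - [0, 0, 0, -8.6, 32, -11.3, 0]
    - [0, 0, 0, -10.7, 40, -14.1, 0]

```text
clock: 8.15
tool_pos: [0.5395, -0.1211, 0.2578]
tool_rot: [2.494, 0.474, -1.458]
wrist_force: [1.0, -1.3, -0.0]
opening: 0.0001
```

```bash
python3 - <<'E'
from h import *
s,R=st(); print(s["qpos"].round(2)); 
print(turn(R,90).round(1),(W(5,-20,200)-s["tool_pos"]*1000).round(1))
E
```

```text
t 8.15 world [ 539.5 -121.1  257.8] printer [  5.  -21.3 257.8] F [ 1.  -1.3 -0. ] open 0.0001
tool x,y in printer frame [ 0.483  0.065 -0.873] [ 0.171 -0.985  0.022]
[-0.39 -0.31 -0.22  1.26  0.33  2.42]
[ -7.5  28.2 -10. ] [ -0.3   1.3 -57.8]
```

Call:
move_arm:
  targets:
    - [0, 0, -10, -2, 8, -2.7, 0]
    - [0, 0, -30, -4, 16, -5.4, 0]
    - [0, 0, -50, -6, 23, -8, 0]
    - [0, 0, -58, -7.5, 28.2, -10, 0]
    - [0, 0, -58, -7.5, 28.2, -10, 0]

```text
clock: 8.65
tool_pos: [0.5401, -0.1203, 0.1953]
tool_rot: [2.1, 0.232, -2.117]
wrist_force: [0.1, -0.1, -0.7]
opening: -0.0001
```

```bash
python3 - <<'E'
from h import *
s,R=st(); print(s["qpos"].round(2)); snap("side","s9",(200,100,310,220),5); snap("top","t9",(180,100,340,250),4);  m,d=snap("wrist","w9")
print(turn(R,90).round(1),(W(5,-20,200)-s["tool_pos"]*1000).round(1))
# guide location from top & side: blue in bay
for n,f in(("top","t9"),("side","s9")):
    z=np.load(f+".npz");p,d=z["p"],z["d"]; C=cloud(manip.camera_model(n),d); hsv=cv2.cvtColor(p,cv2.COLOR_RGB2HSV)
    b=(hsv[...,0]>100)&(hsv[...,0]<125)&(hsv[...,1]>130)&np.isfinite(C[...,0])
    P=np.array([toP(c) for c in C[b]]); k=(abs(P[:,0]-12)<36)&(abs(P[:,1])<70)&(P[:,2]>30); print(n,k.sum(),P[k].min(0),P[k].max(0),np.median(P[k],0))
E
```

```text
t 8.65 world [ 540.1 -120.3  195.3] printer [  5.9 -20.6 195.3] F [ 0.1 -0.1 -0.7] open -0.0001
tool x,y in printer frame [-0.008  0.003 -1.   ] [ 0.    -1.    -0.003]
[-0.22  0.09  0.11  1.6  -0.    2.71]
[-0.1 -0.5 -0. ] [-1.   0.4  4.7]Traceback (most recent call last):
  File "<stdin>", line 8, in <module>
    return umr_minimum(a, axis, None, out, keepdims, initial, where)
ValueError: zero-size array to reduction operation minimum which has no identity
```

View pics/t9.png

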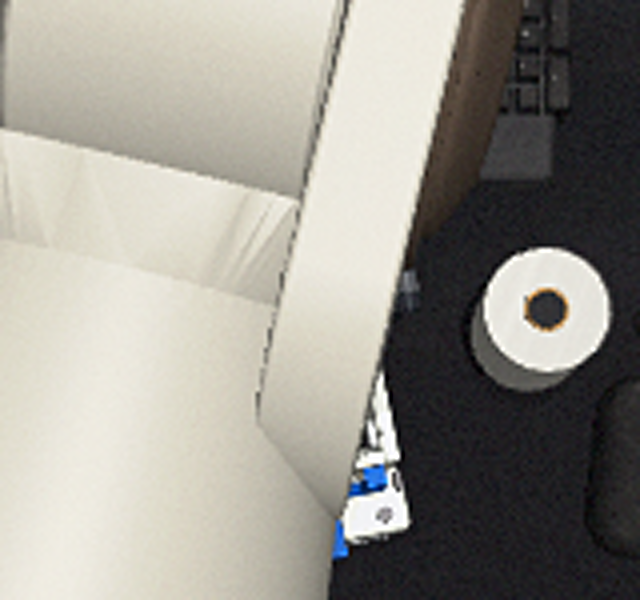

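View pics/s9.png

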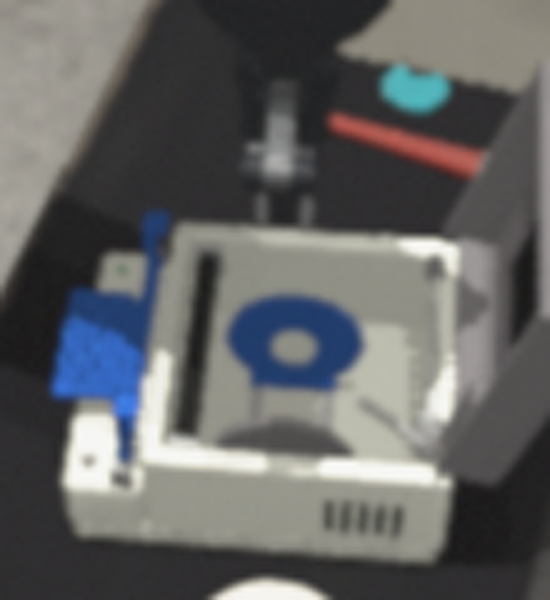

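View pics/w9.png

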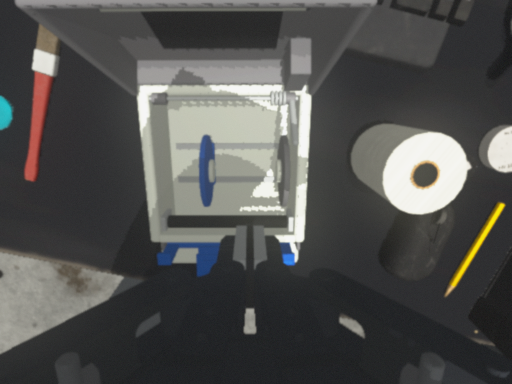

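The wrist view shows the blue guide at (207,170), the fixed disc at (284,172) and the bay rim. I'll measure the guide in this view.

```bash
python3 - <<'E'
from h import *
s,R=st(); m=manip.camera_model("wrist")
z=np.load("w9.npz");p,d=z["p"],z["d"]; C=cloud(m,d); hsv=cv2.cvtColor(p,cv2.COLOR_RGB2HSV)
Q=(C*1000-np.array([O[0],O[1],0])); P=np.stack([Q@EX,Q@EY,Q[...,2]],-1)
b=(hsv[...,0]>100)&(hsv[...,0]<125)&(hsv[...,1]>110)&np.isfinite(d)
b2=b.copy(); b2[220:]=0; b2[:100]=0
X=P[b2]; print("guide",len(X),np.percentile(X,[2,50,98],axis=0).round(1))
top=X[X[:,2]>88]; print("top pts",len(top),np.percentile(top,[5,50,95],axis=0).round(1))
g=np.zeros_like(b); g[125:220,272:296]=1; 
Y=P[g&(P[...,2]>86)&(P[...,2]<96)]; print("fixed top",len(Y),np.percentile(Y,[5,50,95],axis=0).round(1))
# rim: z 75..85
r=(P[...,2]>76)&(P[...,2]<84); r[255:]=0
Y=P[r]; rr=cv2.minAreaRect(Y[:,:2].astype(np.float32)); print("rim",len(Y),rr, np.percentile(Y,[1,99],axis=0).round(1))
E
```

```text
t 8.80 world [ 539.5 -121.3  199.9] printer [  5.  -21.5 199.9] F [0.7 0.2 0.3] open -0.0001
tool x,y in printer frame [ 0.002  0.001 -1.   ] [-0.    -1.    -0.001]
guide 601 [[nan nan nan]
 [nan nan nan]
 [nan nan nan]]
top pts 236 [[-6.8 18.2 88.6]
 [11.8 20.  92.4]
 [27.8 21.8 94.7]]
fixed top 318 [[ -8.  -52.9  86.8]
 [ 12.3 -50.5  92.1]
 [ 30.4 -48.6  94.8]]
rim 7897 ((19.411346435546875, -50.79138946533203), (249.309814453125, 170.34788513183594), 89.80818176269531) [[ -61.8 -146.4   76.2]
 [  86.    72.4   83.9]]
```

Call:
move_arm:
  targets:
    - [6, 1, -40, 0, 0, 0, 0]
    - [6, 1, -80, 0, 0, 0, 0]
    - [6, 1, -105, 0, 0, 0, 0]
    - [6, 1, -123, 0, 0, 0, 0]
    - [6, 1, -123, 0, 0, 0, 0]

```text
clock: 9.3
tool_pos: [0.5437, -0.1206, 0.0759]
tool_rot: [2.111, 0.23, -2.106]
wrist_force: [-0.6, 0.5, -0.0]
opening: 0.0002
```

```bash
python3 - <<'E'
from h import *
s,R=st(); snap("side","s10",(200,100,310,220),5)
E
```

```text
t 9.30 world [ 543.7 -120.6   75.9] printer [  9.3 -21.7  75.9] F [-0.6  0.5 -0. ] open 0.0002
tool x,y in printer frame [ 0.002  0.002 -1.   ] [-0.001 -1.    -0.002]
```

View pics/s10.png

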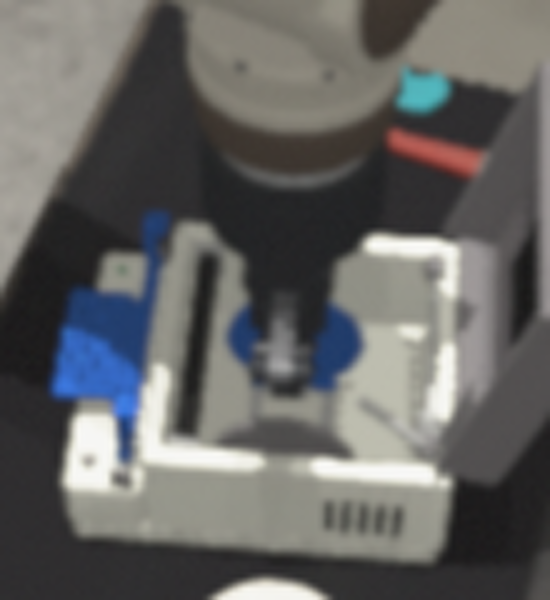

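The fingers are between the two discs. Now the sideways push along the printer's +y.

Call:
move_arm:
  targets:
    - [-2, 10, 0, 0, 0, 0, 0]
    - [-4, 19, 0, 0, 0, 0, 0]
    - [-5, 23, 0, 0, 0, 0, 0]
    - [-6, 27, 0, 0, 0, 0, 0]
    - [-7, 31, 0, 0, 0, 0, 0]

```text
clock: 9.85
tool_pos: [0.5379, -0.0894, 0.0782]
tool_rot: [2.113, 0.229, -2.102]
wrist_force: [0.9, -0.8, 1.3]
opening: 0.0001
```

Call:
move_arm:
  targets:
    - [-1, 3, 0, 0, 0, 0, 0]
    - [-1, 6, 0, 0, 0, 0, 0]
    - [-2, 9, 0, 0, 0, 0, 0]
    - [-3, 12, 0, 0, 0, 0, 0]
    - [-3, 15, 0, 0, 0, 0, 0]

```text
clock: 10.35
tool_pos: [0.5347, -0.0742, 0.078]
tool_rot: [2.112, 0.229, -2.103]
wrist_force: [-1.2, -1.6, 0.9]
opening: -0.0001
```

```bash
python3 - <<'E'
from h import *
s,R=st(); snap("side","s11",(200,100,310,220),5)
E
```

```text
t 10.35 world [534.7 -74.2  78. ] printer [10.4 25.6 78. ] F [-1.2 -1.6  0.9] open -0.0001
tool x,y in printer frame [ 0.004  0.    -1.   ] [-0.001 -1.    -0.   ]
```

View pics/s11.png

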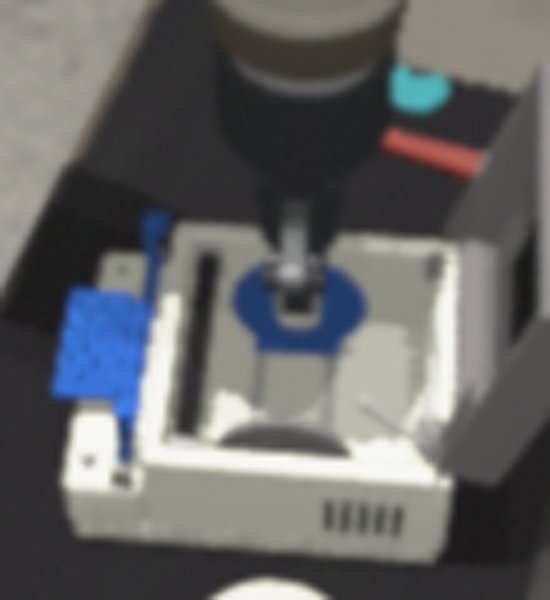

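The guide is following the finger at about 1.6 N. I'll continue gently until the force rises at the end stop.

Call:
move_arm:
  targets:
    - [0, 2, 0, 0, 0, 0, 0]
    - [-1, 4, 0, 0, 0, 0, 0]
    - [-1, 6, 0, 0, 0, 0, 0]
    - [-2, 8, 0, 0, 0, 0, 0]

```text
clock: 10.8
tool_pos: [0.5327, -0.0657, 0.078]
tool_rot: [2.113, 0.229, -2.103]
wrist_force: [1.0, -1.5, 0.0]
opening: -0.0002
```

Call:
move_arm:
  targets:
    - [0, 1, 0, 0, 0, 0, 0]
    - [0, 2, 0, 0, 0, 0, 0]

```text
clock: 11.0
tool_pos: [0.5326, -0.0636, 0.078]
tool_rot: [2.112, 0.229, -2.103]
wrist_force: [-2.0, -0.9, -0.2]
opening: 0.0
```

```bash
python3 - <<'E'
from h import *
s,R=st()
E
```

```text
t 11.00 world [532.6 -63.6  78. ] printer [10.6 36.4 78. ] F [-2.  -0.9 -0.2] open 0.0
tool x,y in printer frame [ 0.004  0.    -1.   ] [-0. -1. -0.]
```

Call:
move_arm:
  targets:
    - [0, 1, 0, 0, 0, 0, 0]
    - [0, 1, 0, 0, 0, 0, 0]

```text
clock: 11.2
tool_pos: [0.5325, -0.063, 0.078]
tool_rot: [2.112, 0.228, -2.103]
wrist_force: [-0.8, -4.3, 0.2]
opening: -0.0004
```

Call:
move_arm:
  targets:
    - [0, 1, 0, 0, 0, 0, 0]
    - [0, 1, 0, 0, 0, 0, 0]

```text
clock: 11.4
tool_pos: [0.5325, -0.0628, 0.078]
tool_rot: [2.111, 0.225, -2.103]
wrist_force: [-0.9, -7.3, 0.2]
opening: -0.0
```

The force rose to 7 N with no further travel, so the guide is on its end stop. I'll back off and lift out, then check.

Call:
move_arm:
  targets:
    - [1, -6, 0, 0, 0, 0, 0]
    - [4, -20, 0, 0, 0, 0, 0]
    - [4, -20, 40, 0, 0, 0, 0]
    - [4, -20, 85, 0, 0, 0, 0]
    - [4, -20, 125, 0, 0, 0, 0]

```text
clock: 11.9
tool_pos: [0.5366, -0.0836, 0.2048]
tool_rot: [2.112, 0.225, -2.103]
wrist_force: [0.7, -1.3, 0.3]
opening: -0.0007
```

Call:
move_arm:
  targets:
    - [-20, -10, 30, 0, 0, 0, 0]
    - [-60, -40, 60, 0, 0, 0, 0]
    - [-100, -70, 70, 0, 0, 0, 0]
    - [-140, -110, 70, 0, 0, 0, 0]
    - [-160, -150, 70, 0, 0, 0, 0]

```text
clock: 12.4
tool_pos: [0.3798, -0.2267, 0.2762]
tool_rot: [2.113, 0.226, -2.099]
wrist_force: [1.2, -0.1, 0.1]
opening: -0.0001
```

```bash
python3 - <<'E'
from h import *
s,R=st(); snap("side","s12",(190,100,320,240),4); m,_=snap("top","t12",(150,90,400,260),3)
z=np.load("t12.npz");p,d=z["p"],z["d"]; C=cloud(m,d); hsv=cv2.cvtColor(p,cv2.COLOR_RGB2HSV)
Q=(C*1000-np.array([O[0],O[1],0])); P=np.stack([Q@EX,Q@EY,Q[...,2]],-1)
b=(hsv[...,0]>95)&(hsv[...,0]<130)&(hsv[...,1]>90)&(abs(P[...,0]-12)<38)&(abs(P[...,1])<72)&(P[...,2]>40)
X=P[b]; print("guide",len(X),np.percentile(X,[5,50,95],axis=0).round(1) if len(X) else "")
g=(abs(P[...,0]-12)<20)&(P[...,1]>-62)&(P[...,1]<-40)&(P[...,2]>86)&(P[...,2]<98); Y=P[g]; print("fixed",len(Y),np.percentile(Y,[5,50,95],axis=0).round(1) if len(Y) else "")
# scene motion vs. first picture
p0=np.load("top0.npz")["p"]
df=cv2.absdiff(cv2.cvtColor(p,cv2.COLOR_RGB2GRAY),cv2.cvtColor(p0,cv2.COLOR_RGB2GRAY))
for nm,(x0,y0,x1,y1) in dict(brush=(145,145,180,230),roll=(292,155,335,205),puckblock=(335,150,380,190)).items(): print(nm,(df[y0:y1,x0:x1]>40).sum())
E
```

```text
t 12.40 world [ 379.8 -226.7  276.2] printer [-173.6  -90.1  276.2] F [ 1.2 -0.1  0.1] open -0.0001
tool x,y in printer frame [ 0.006 -0.003 -1.   ] [-0.001 -1.     0.003]
guide 86 [[-19.4  48.9  54.4]
 [  6.7  50.   83.3]
 [ 36.4  53.2  92.3]]
fixed 33 [[ -4.6 -55.5  87.3]
 [  9.5 -53.3  90.6]
 [ 25.5 -51.   92.6]]
brush 0
roll 0
puckblock 0
```

View pics/s12.png

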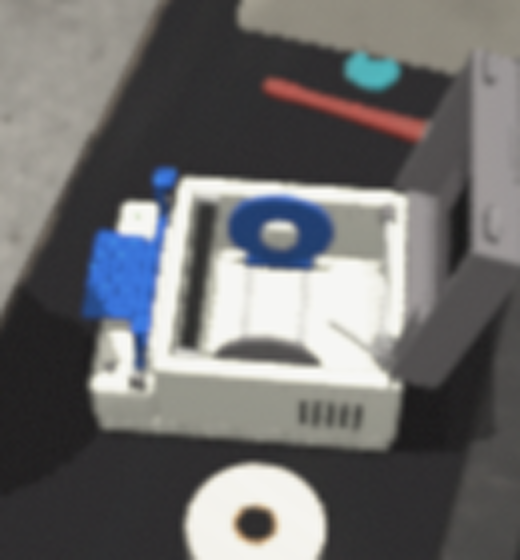

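View pics/t12.png

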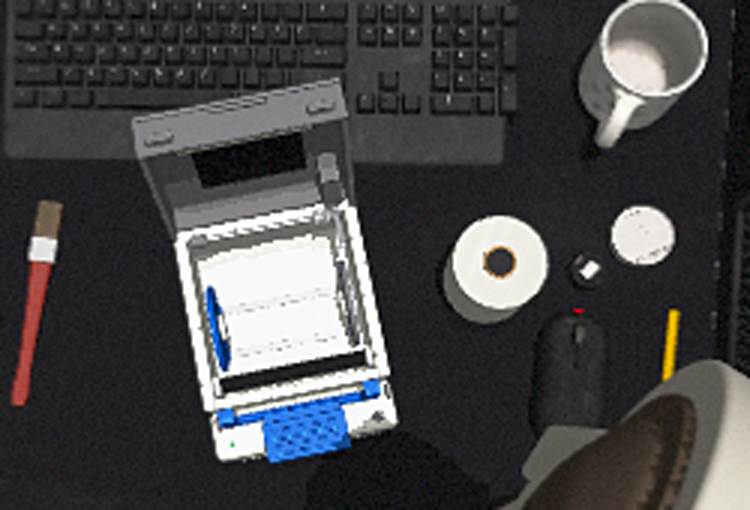

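```bash
python3 - <<'E'
from h import *
m=manip.camera_model("top"); z=np.load("t12.npz");p,d=z["p"],z["d"]; C=cloud(m,d); hsv=cv2.cvtColor(p,cv2.COLOR_RGB2HSV)
Q=(C*1000-np.array([O[0],O[1],0])); P=np.stack([Q@EX,Q@EY,Q[...,2]],-1)
b=(hsv[...,0]>95)&(hsv[...,0]<130)&(hsv[...,1]>90)&(abs(P[...,0]-12)<20)&(abs(P[...,1])<72)&(P[...,2]>87)
print(b.sum(),np.median(P[b],0))
# lid angle from its front edge points
l=(P[...,2]>150)&(abs(P[...,1])<72)&(P[...,0]>60)&(P[...,0]<200); print(P[l].max(0).round(1),P[l].min(0).round(1))
# printer shift: tab+base against first picture (front part)
p0=np.load("top0.npz")["p"]
a=lambda q:cv2.cvtColor(q,cv2.COLOR_RGB2GRAY)[222:250,215:290].astype(np.float32)
print(cv2.phaseCorrelate(a(p0),a(p)))
E
```

```text
35 [11.230668   51.09533362 90.33552501]
[142.1  70.7 213.7] [ 96.5 -72.  150. ]
((0.6193866160675157, 0.015057474631454681), 0.8983915795220269)
```

```bash
python3 - <<'E'
from rig import manip
print(manip.sign_off())
E
```

```text
the job is handed in; nothing more can be done
None
```

The label printer is ready for the wider roll, and I handed the job in at about 12.4 s of the 51 s allowed. I did it all with the shut fingers: pressed the tab until the lid popped, pushed the lid back from underneath past its balance point, then slid the blue guide outward.

**What the last checks showed:**
- **Lid:** it stays open by itself. Its far top corner measured x 142 mm, z 214 mm, and x should be about 144 mm with the lid on its stop.
- **Guide:** it reached its end stop. The force rose from about 1.5 N to 7 N with no more travel. The two discs are 104.4 mm apart against 105 mm expected, which is within the measuring error.
- **Other things on the bench:** the brush, new roll, specimen and block look unchanged from the first picture, and the robot is clear of everything.

**What went less cleanly:**
- **Printer position:** an image comparison gave a 0.6 pixel shift (about 1.3 mm). That could be shadows or the moved lid rather than real movement, and I did not settle which.
- **Joint limits:** joints 2 and 6 ran up against their range limits while I lined up for the lid. I changed the approach direction and the roll of the tool to get away from them.

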